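Find the rattling parts case and hold it out

TASK

One of the three sealed blue parts cases has a loose part in it: pick them up one after another and shake each by rocking it, some 20 degrees each way: one end up, then the other end up, then the first end up again, until you find the one that rattles. Set every quiet case back upright on the bench where it stood, and leave the other things on the bench alone. Hold the rattling case out level over the middle of the white sheet, about 15 cm above it, and finish there, still holding it in the gripper.

Things in the scene. Friction and masses are not known exactly. Their poses are not given: they have to be found in the camera images.
- case_p_center (a point): one of three outwardly identical sealed blue parts cases, black seam line, aluminium plate on the lid; 120 (x) x 50 (y) x 50 (z, up) mm, rigid, about 0.5 kg, gripped across the 50 mm. Point: its centre, 25 mm up. Each of the three has a 0.2 kg steel load inside: standing fast at the middle in two of them, a loose ball in the third, any of the three.
- case_q_center (a point): one of three outwardly identical sealed blue parts cases, black seam line, aluminium plate on the lid; 120 (x) x 50 (y) x 50 (z, up) mm, rigid, about 0.5 kg, gripped across the 50 mm. Point: its centre, 25 mm up. In the one that rattles (any of the three) the ball rolls up to 37 mm either way along the case's x at slopes over about 7 degrees, else it stays.
- case_r_center (a point): one of three outwardly identical sealed blue parts cases, black seam line, aluminium plate on the lid; 120 (x) x 50 (y) x 50 (z, up) mm, rigid, about 0.5 kg, gripped across the 50 mm. Point: its centre, 25 mm up. The ball (in any of the three) is felt as knocks, or by tipping either way: about 0.07 Nm of weight shifts to the lower end.
- sheet: white paper sheet fixed to the bench, 140 (its x) x 200 (its y) mm, 2 mm thick, a thin grey line near either short edge; origin at its centre on the bench. The rattling case is held out above it.
- lens_cap: bystander: flat black lens cap, diameter 76, height 12 mm; origin at the centre of its underside
- bush: bystander: brass bush (short tube), outer diameter 44, height 30 mm; origin at the centre of its underside
- jaw: bystander: stepped brass chuck jaw, 45 x 24 x 20 mm; origin at the centre of its underside
- screwdriver: bystander: screwdriver lying along its x, about 200 mm long; origin underneath it
- tub: bystander: open grey plastic tub, 120 x 90 x 40 mm; origin at the centre of its underside
Not all that is in view belongs to the job. Leave any yellow look-alike of the part that bears case_q_center alone.

How it is judged:
By the outcome, as a careful person would: the job done as asked, in the order asked, and still so for the second after the job is handed in, while the arm keeps its last pose, push and grip.
It also fails if it takes over 72 s, if anything falls off the work surface, if the arm or the gripper's body presses on something with over 40 N, if the wrist force passes 120 N, or if a joint passes its speed limit or range.

ROBOT

A 6-joint arm with a two-finger parallel gripper is mounted at the origin on the work surface. World frame = base frame: x ahead of the robot, y to its left, z up, the work surface at z = 0. Lengths are in m, angles in rad, forces in N, time in s.
With the tool pointing down it reaches from about 0.35 to 0.95 m from the base axis. Payload 17.4 kg.
Tool frame: the origin (TCP) lies where the fingers leave the gripper's body, on its centre line; the fingertips stand 84 mm ahead of it and the grasp point (between the pads) lies 65 mm ahead of it (arm.tcp_to_tips is the distance from the TCP to the fingertips, in m); z points along the fingers, y is the direction in which the jaws open and shut (so a half turn about z gives the same grasp; the last joint's range is limited). The gripper opens to 93 mm and grips with 3 to 60 N. Pads are 15 mm wide; open, the fingers measure 128 mm over their backs; the gripper's body (75 mm by 188 mm) begins 65 mm behind the grasp point.
Start: joints at [1.134, 0.116, 1.442, -0, 1.584, -0.038], TCP at [0.262, 0.622, 0.303] pointing down, gripper open.
Joint ranges: [-2.83, 2.83], [-0.83, 2.19], [0.07, 2.5], [-1.14, 4.28], [0.01, 3], [-2.97, 2.97]. Speed limits (rad/s): [1.89, 1.89, 2.22, 3.14, 3.14, 3.14].

INTERFACE

Orientations are given as [roll, pitch, yaw] about the fixed x, y, z axes, in that order (R = Rz(yaw) Ry(pitch) Rx(roll)).
In Python, from bench import get_state, viewer, ticket, arm gives the robot as it stands.
- The arm moves only by the tool play_rows, never from a script. Its arguments are lists of equal length, an entry for each row: "hand": the opening, from 0 (shut) to 1 (fully open); "slide": the shift along the tool's x, y, z in units of 25 mm (1.0 is 25 mm), a list of three; "twist": the turn about the tool's z in units of 0.12 rad (1.0 is 0.12 rad). In form: {"hand": [hand, ...], "slide": [[dx, dy, dz], ...], "twist": [twist, ...]}. A call has 1 to 10 rows; each row shifts and turns the commanded pose from where the row before left it, along the tool's axes as they then stand; what a row does not reach is not made up. A row lasts 1/10 s, in which the tool goes at most 50 mm and 8.59 degrees, less where a joint would pass 70% of its speed; a pose out of reach is approached as far as the arm can. A call with a number of a shift or a turn outside -1 to 1 is refused whole. A call with a gripper value outside its range is refused whole. The fingers move at their own pace and stop on an object; "newtons" is the grip in N (left out, the last holds). Time passes only in rows, so rows that do not move let the fingers close. It gives the time, the measured TCP pose, the force and the opening at its end, in the units of the state.
- get_state(): the state, without advancing time (a new reading comes with each control period).
- viewer.snapshot(name): name is "side" or "top"; returns a dict with "image" (384x512x3 uint8, red, green, blue), "z_map" (384x512 float32, m along the optical axis (not along the pixel's ray), 0 where there is no reading), "fovy" (degrees; the focal length in pixels is half the picture's height over the tangent of half this angle, whatever the lens; pixels are square), "cx", "cy" (the principal point, pixels), "k1" (the pictures are not rectified: a ray, as slopes to the right and down, at radius r is drawn at 1 + k1 r^2 times it, then the intrinsics apply), "rvec" (rotation vector, rad) and "tvec" (3), from world to camera coordinates, as OpenCV has them. Camera axes: x right, y down, z forward; pixel columns grow to the right and rows downward; lengths in m; the calibration is good to about 2 mm. A picture is of the moment at which its call begins.
- ticket.finish_job(): hands the job in, once; it reports no verdict.
The state is a dict: "t": time; "q": joint angles; "qvel": joint speeds; "joint_torque": joint torques, N m; "tcp_pos": TCP position; "tcp_rot": TCP orientation; "ft_force": force on the tool from outside, world axes, zero at the start; "ft_torque": the same for the moment, N m; "width": opening from 0.0 (shut) to 1.0 (fully open).
Only numpy, scipy, OpenCV 4.12 (cv2) and the standard library are available. Lean on these libraries where they do the work, as an engineer would, in place of code of your own. Each camera call takes 0.05 s, during which the arm holds its last target. There are 200 camera calls.

## Working session

There is one attempt and no reset: what is moved stays moved. The work goes in short steps, Python scripts to look and compute and a tool call to move; the robot and the scene stay as the last step left them, time stands still between calls to the robot, and variables do not carry over. Pictures are saved under pics/ and viewed, about 8 in all and at most 12, crops included, and the job is handed in when it is done.

Besides the shell and the picture viewer there is one more tool, called by a JSON object that holds its "api" and its "payload", one argument or row to a line. play_rows: Moves the arm, as the interface text tells. Its arguments: {"type":"object","properties":{"hand":{"type":"array","items":{"type":"number"}},"slide":{"type":"array","items":{"type":"array","items":{"type":"number","minimum":-1,"maximum":1}}},"twist":{"type":"array","items":{"type":"number","minimum":-1,"maximum":1}},"newtons":{"type":"number"}},"required":["hand","slide","twist"]}

```bash
mkdir -p pics; ls; cat > h.py <<'E'
import numpy as np, cv2
from bench import get_state, viewer, ticket, arm
def snap(n):
    s=viewer.snapshot(n); R=cv2.Rodrigues(np.array(s['rvec'],float))[0]; t=np.array(s['tvec'],float).ravel()
    h,w=s['z_map'].shape; f=h/2/np.tan(np.radians(s['fovy'])/2)
    u,v=np.meshgrid(np.arange(w),np.arange(h))
    dx=(u-s['cx'])/f; dy=(v-s['cy'])/f; x,y=dx.copy(),dy.copy()
    for _ in range(20):
        k=1+s['k1']*(x*x+y*y); x,y=dx/k,dy/k
    z=s['z_map']; P=(np.stack([x*z,y*z,z],-1)-t)@R   # world points
    P[z==0]=np.nan
    return s['image'],P
def save(img,fn,scale=1):
    cv2.imwrite('pics/'+fn,cv2.resize(img[...,::-1],None,fx=scale,fy=scale,interpolation=cv2.INTER_CUBIC))
E
python3 - <<'E'
from h import *
for n in('top','side'):
    im,P=snap(n); save(im,n+'0.png',1.5); np.savez('/tmp/'+n,im=im,P=P)
s=get_state(); print({k:np.round(v,3) for k,v in s.items()})
E
```

```text
pics
{'t': np.float64(0.1), 'q': array([ 1.134,  0.116,  1.442, -0.   ,  1.584, -0.038]), 'qvel': array([ 0.002, -0.002, -0.002,  0.001, -0.001,  0.   ]), 'joint_torque': array([ 2.0000e-03, -7.2289e+01, -6.2387e+01,  7.8000e-02,  2.3000e-02,
       -0.0000e+00]), 'tcp_pos': array([0.262, 0.622, 0.302]), 'tcp_rot': array([-3.14 , -0.   ,  2.743]), 'ft_force': array([-0.027, -0.987,  0.348]), 'ft_torque': array([-0.053,  0.007, -0.032]), 'width': np.float64(1.003)}
```

View pics/top0.png

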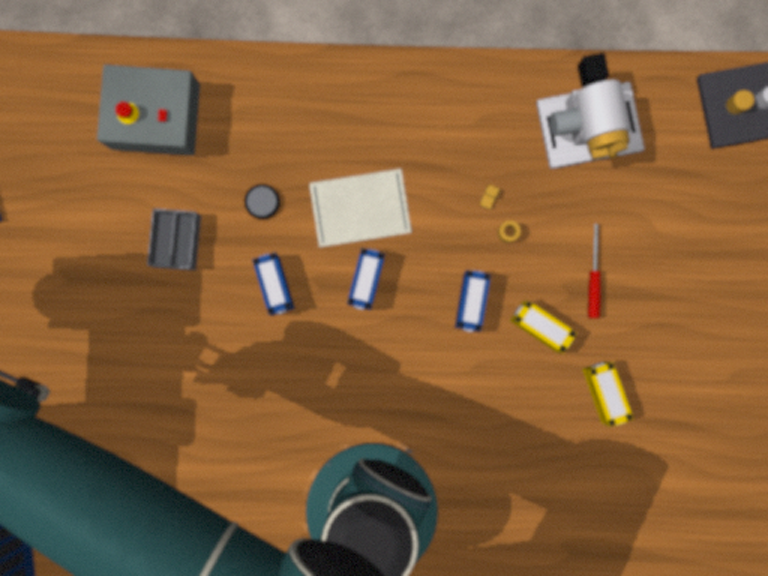

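View pics/side0.png

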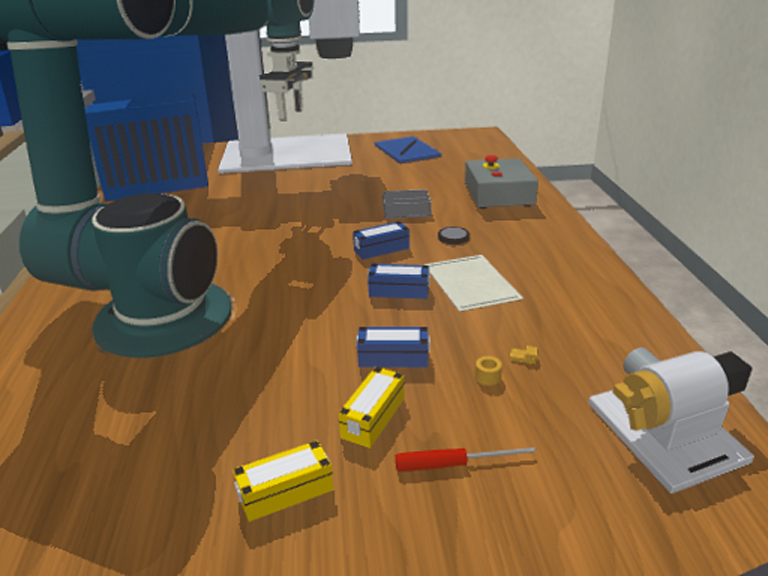

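```bash
python3 - <<'E'
from h import *
d=np.load('/tmp/top.npz'); im,P=d['im'],d['P']
hsv=cv2.cvtColor(im,cv2.COLOR_RGB2HSV)
for (u,v) in [(272,284),(366,279),(473,300),(360,207),(545,327),(608,394),(262,201),(174,240),(490,197),(510,231),(595,270)]:
    u=int(u/1.5);v=int(v/1.5); print((u,v),P[v,u].round(3))
# case tops
Z=P[...,2]
m=((Z>0.04)&(Z<0.06)).astype(np.uint8)
n,l,st,c=cv2.connectedComponentsWithStats(m)
for i in range(1,n):
    if 250<st[i,4]<4000:
        q=P[l==i][:,:2].astype(np.float32); r=cv2.minAreaRect(q*1000)
        print('top',c[i].round(),st[i,4],np.round(r[0],1),np.round(r[1],1),round(r[2],1),np.median(P[l==i][:,2]).round(4))
# sheet
m=((hsv[...,1]<60)&(hsv[...,2]>150)&(Z<0.01)).astype(np.uint8)
n,l,st,c=cv2.connectedComponentsWithStats(m); 
for i in range(1,n):
    if 600<st[i,4]: q=P[l==i][:,:2].astype(np.float32); r=cv2.minAreaRect(q*1000); print('sheet',c[i],st[i,4],r)
a=im[150:240,150:400]; save(a,'crop1.png',3)
E
```

```text
(181, 189) [0.459 0.218 0.052]
(244, 186) [0.474 0.024 0.048]
(315, 200) [ 0.437 -0.195  0.052]
(240, 138) [ 0.634  0.043 -0.   ]
(363, 218) [ 0.386 -0.343  0.051]
(405, 262) [ 0.257 -0.47   0.051]
(174, 134) [0.639 0.255 0.01 ]
(116, 160) [0.547 0.43  0.025]
(326, 131) [ 0.662 -0.232  0.009]
(340, 154) [ 0.592 -0.281 -0.005]
(396, 180) [ 0.51  -0.453  0.017]
top [243. 186.] 632 [475.7  26.5] [ 49.9 124.4] 77.2 0.0494
top [181. 189.] 647 [460.1 219.1] [125.   50.6] 19.0 0.0495
top [315. 200.] 652 [ 436.2 -196.5] [ 50.4 124.2] 81.6 0.0491
top [363. 217.] 671 [ 388.2 -343. ] [126.2  51.5] 57.9 0.0488
top [407. 263.] 736 [ 256.5 -476. ] [125.8  54.1] 18.8 0.0491
sheet [202.21870287  13.55806938] 1326 ((1414.77197265625, 279.79888916015625), (150.9499053955078, 290.24578857421875), 2.2453715801239014)
sheet [454.34099067  16.75807609] 1393 ((1430.965576171875, -974.2520141601562), (176.1199951171875, 265.5951843261719), 0.7098560929298401)
sheet [239.70019194 138.18464491] 2605 ((633.6996459960938, 43.99656677246094), (140.34503173828125, 199.6317901611328), 11.122919082641602)
```

View pics/crop1.png

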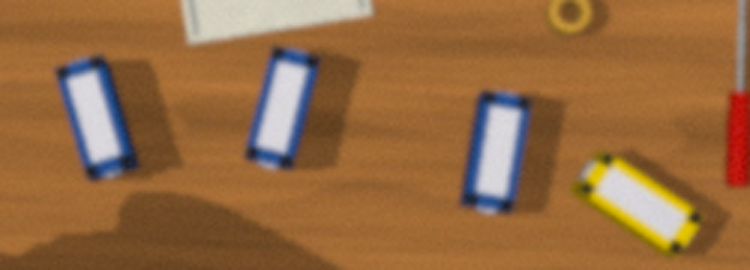

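{"api": "play_rows", "payload": {
  "hand": [1, 1, 1, 1, 1, 1, 1, 1, 1, 1],
  "slide": [
    [0, -1, 0],
    [0, -1, 0],
    [0, -1, 0],
    [0, -1, 0],
    [0, -1, 0],
    [0, -1, 0],
    [0, -1, 0],
    [0, -1, 0],
    [0, -1, 0],
    [0, -1, 0]
  ],
  "twist": [0, 0, 0, 0, 0, 0, 0, 0, 0, 0]
}}

```text
t: 1.1
tcp_pos: [0.1646, 0.3906, 0.3024]
tcp_rot: [-3.141, -0.0, 2.743]
ft_force: [0.6, -0.1, 1.1]
width: 0.999
```

The three blue cases sit at px (181,189), (244,186) and (315,200). The yellow look-alikes at (363,218) and (407,263) stay untouched. The moves allow no tilt, so I'll test how the arm behaves at its inner reach limit.

{"api": "play_rows", "payload": {
  "hand": [1, 1, 1, 1, 1, 1, 1],
  "slide": [
    [0, -1, 0],
    [0, -1, 0],
    [0, -1, 0],
    [0, -1, 0],
    [0, -1, 0],
    [0, -1, 0],
    [0, -1, 0]
  ],
  "twist": [0, 0, 0, 0, 0, 0, 0]
}}

```text
t: 1.8
tcp_pos: [0.108, 0.256, 0.3047]
tcp_rot: [-3.116, -0.0, 2.743]
ft_force: [0.5, 0.0, 0.3]
width: 1.0
```

{"api": "play_rows", "payload": {
  "hand": [1, 1, 1, 1, 1],
  "slide": [
    [0, -1, 0],
    [0, -1, 0],
    [0, -1, 0],
    [0, -1, 0],
    [0, -1, 0]
  ],
  "twist": [0, 0, 0, 0, 0]
}}

```text
t: 2.3
tcp_pos: [0.1004, 0.2382, 0.327]
tcp_rot: [-3.042, 0.0, 2.743]
ft_force: [0.3, -0.0, 0.1]
width: 1.001
```

```bash
python3 -c "
from h import *
s=get_state(); print({k:np.round(s[k],3) for k in('q','tcp_pos','tcp_rot','t')})"
```

```text
{'q': array([ 1.081, -0.83 ,  2.116, -0.01 ,  1.955, -0.094]), 'tcp_pos': array([0.1  , 0.238, 0.327]), 'tcp_rot': array([-3.042,  0.   ,  2.743]), 't': np.float64(2.3)}
```

{"api": "play_rows", "payload": {
  "hand": [1, 1, 1, 1],
  "slide": [
    [0, 1, 0],
    [0, 1, 0],
    [0, 1, 0],
    [0, 1, 0]
  ],
  "twist": [0, 0, 0, 0]
}}

```text
t: 2.7
tcp_pos: [0.1395, 0.3311, 0.3167]
tcp_rot: [-3.042, 0.0, 2.743]
ft_force: [-0.3, -0.3, 0.8]
width: 1.0
```

```bash
python3 - <<'E'
from h import *
for n in('side','top'):
    P=np.load('/tmp/%s.npz'%n)['P'].reshape(-1,3)
    m=(P[:,2]>.07)&(P[:,2]<.9)&(np.hypot(P[:,0],P[:,1])<1.6)&(np.hypot(P[:,0],P[:,1])>.3)
    az=np.degrees(np.arctan2(P[:,1],P[:,0])); r=np.hypot(P[:,0],P[:,1])
    for a in range(-90,130,10):
        k=m&(az>=a)&(az<a+10)
        if k.sum()>5: print(n,a,k.sum(),'r',np.percentile(r[k],[1,50]).round(2),'zmax',P[k,2].max().round(2))
E
```

```text
side -40 1535 r [0.85 0.91] zmax 0.13
side -30 1714 r [0.86 0.97] zmax 0.13
side 20 339 r [0.84 0.93] zmax 0.09
side 30 346 r [0.86 0.94] zmax 0.11
side 50 308 r [0.3  0.36] zmax 0.55
side 60 3225 r [0.32 0.65] zmax 0.54
side 70 208 r [0.59 0.95] zmax 0.44
side 80 1360 r [0.92 0.93] zmax 0.4
side 90 3031 r [0.68 1.3 ] zmax 0.35
side 100 3278 r [0.68 1.32] zmax 0.36
side 110 1062 r [0.69 0.7 ] zmax 0.37
side 120 1004 r [0.86 1.07] zmax 0.41
top -40 402 r [0.85 0.89] zmax 0.13
top -30 1714 r [0.86 0.93] zmax 0.14
top 20 1240 r [0.84 0.94] zmax 0.09
top 30 1814 r [0.86 0.95] zmax 0.11
top 50 1048 r [0.3  0.35] zmax 0.6
top 60 5740 r [0.3  0.42] zmax 0.62
top 70 1571 r [0.3  0.37] zmax 0.62
top 90 278 r [0.68 0.69] zmax 0.12
```

{"api": "play_rows", "payload": {
  "hand": [1, 1, 1, 1, 1, 1, 1, 1, 1, 1],
  "slide": [
    [-0.5, 1, -0.15],
    [-0.5, 1, -0.15],
    [-0.5, 1, -0.15],
    [-0.5, 1, -0.15],
    [-0.5, 1, -0.15],
    [-0.5, 1, -0.15],
    [-0.5, 1, -0.15],
    [-0.5, 1, -0.15],
    [-0.5, 1, -0.15],
    [-0.5, 1, -0.15]
  ],
  "twist": [0, 0, 0, 0, 0, 0, 0, 0, 0, 0]
}}

```text
t: 3.7
tcp_pos: [0.3533, 0.515, 0.3292]
tcp_rot: [-3.042, -0.0, 2.743]
ft_force: [-0.6, 0.0, 0.9]
width: 0.998
```

{"api": "play_rows", "payload": {
  "hand": [1, 1, 1, 1, 1, 1, 1, 1, 1, 1],
  "slide": [
    [-0.5, 1, -0.15],
    [-0.5, 1, -0.15],
    [-0.5, 1, -0.15],
    [-0.5, 1, -0.15],
    [-0.5, 1, -0.15],
    [-0.5, 1, -0.15],
    [-0.5, 1, -0.15],
    [-0.5, 1, -0.15],
    [-0.5, 1, -0.15],
    [-0.5, 1, -0.15]
  ],
  "twist": [0, 0, 0, 0, 0, 0, 0, 0, 0, 0]
}}

```text
t: 4.7
tcp_pos: [0.5664, 0.699, 0.3415]
tcp_rot: [-3.042, -0.0, 2.743]
ft_force: [-0.8, 0.6, 0.1]
width: 1.001
```

```bash
python3 -c "
from h import *
s=get_state(); print({k:np.round(s[k],3) for k in('q','tcp_pos','tcp_rot','t')})"
```

```text
{'q': array([ 0.869,  0.707,  0.618, -0.031,  1.911, -0.312]), 'tcp_pos': array([0.566, 0.699, 0.342]), 'tcp_rot': array([-3.042, -0.   ,  2.743]), 't': np.float64(4.7)}
```

{"api": "play_rows", "payload": {
  "hand": [1, 1, 1, 1, 1, 1],
  "slide": [
    [-0.35, 1, -0.6],
    [-0.35, 1, -0.6],
    [-0.35, 1, -0.6],
    [-0.35, 1, -0.6],
    [-0.35, 1, -0.6],
    [-0.35, 1, -0.6]
  ],
  "twist": [0, 0, 0, 0, 0, 0]
}}

```text
t: 5.3
tcp_pos: [0.6151, 0.7505, 0.376]
tcp_rot: [-3.096, 0.016, 2.744]
ft_force: [-0.1, -0.3, 0.7]
width: 1.001
```

```bash
python3 -c "
from h import *
s=get_state(); print({k:np.round(s[k],3) for k in('q','tcp_pos','tcp_rot','t')})"
```

```text
{'q': array([ 0.865,  1.017,  0.073, -0.034,  2.09 , -0.325]), 'tcp_pos': array([0.615, 0.751, 0.376]), 'tcp_rot': array([-3.096,  0.016,  2.744]), 't': np.float64(5.3)}
```

{"api": "play_rows", "payload": {
  "hand": [1, 1],
  "slide": [
    [-0.35, 1, -0.6],
    [-0.35, 1, -0.6]
  ],
  "twist": [0, 0]
}}

```text
t: 5.5
tcp_pos: [0.6191, 0.7523, 0.3864]
tcp_rot: [-3.135, 0.028, 2.744]
ft_force: [0.3, -0.2, 0.2]
width: 0.999
```

```bash
cat >> h.py <<'E'
from scipy.spatial.transform import Rotation as Ro
import json
def show():
    s=get_state(); print('t',round(s['t'],2),'q',np.round(s['q'],3),'p',np.round(s['tcp_pos'],4),'rot',np.round(s['tcp_rot'],3),'w',round(s['width'],3),'F',np.round(s['ft_force'],2),'M',np.round(s['ft_torque'],3))
    R=Ro.from_euler('xyz',s['tcp_rot']).as_matrix(); print('tool x',R[:,0].round(3),'z',R[:,2].round(3))
    return s
def plan(legs,hand,p=None,rot=None):
    """legs: list of (pos, yaw or None for keep); prints rows"""
    s=get_state(); p=np.array(s['tcp_pos'] if p is None else p); R=Ro.from_euler('xyz',s['tcp_rot'] if rot is None else rot).as_matrix()
    S=[];T=[]
    for pos,yaw in legs:
        d=np.array(pos)-p; cy=np.arctan2(R[1,0],R[0,0]); tw=0 if yaw is None else -((yaw-cy+np.pi)%(2*np.pi)-np.pi)
        n=max(1,int(np.ceil(abs(tw)/.12-1e-6)),int(np.ceil(np.linalg.norm(d)/.049)))
        while True:
            Rk=R.copy(); sl=[]
            for k in range(n):
                sl.append(Rk.T@(d/n)/.025); Rk=Rk@Ro.from_euler('z',tw/n).as_matrix()
            if np.abs(sl).max()<=1: break
            n+=1
        S+=np.round(sl,2).tolist(); T+=[round(tw/n/.12,3)]*n; R=Rk; p=np.array(pos)
    for i in range(0,len(S),10): print(json.dumps({'hand':[hand]*len(S[i:i+10]),'slide':S[i:i+10],'twist':T[i:i+10]}))
E
python3 - <<'E'
from h import *
show()
plan([((.460,.219,.16),.3316+np.pi),((.460,.219,.093),None)],1)
E
```

```text
t 5.5 q [ 0.863  1.007  0.072 -0.033  2.06  -0.326] p [0.6191 0.7523 0.3864] rot [-3.135  0.028  2.744] w 0.999 F [ 0.34 -0.21  0.19] M [-0.002 -0.028 -0.012]
tool x [-0.922  0.387 -0.028] z [ 0.023 -0.017 -1.   ]
{"hand": [1, 1, 1, 1, 1, 1, 1, 1, 1, 1], "slide": [[-0.09, -0.96, 0.4], [-0.06, -0.96, 0.4], [-0.03, -0.96, 0.4], [-0.0, -0.96, 0.4], [0.03, -0.96, 0.4], [0.06, -0.96, 0.4], [0.09, -0.96, 0.4], [0.12, -0.96, 0.4], [0.15, -0.95, 0.4], [0.18, -0.95, 0.4]], "twist": [-0.264, -0.264, -0.264, -0.264, -0.264, -0.264, -0.264, -0.264, -0.264, -0.264]}
{"hand": [1, 1, 1, 1, 1, 1, 1, 1, 1, 1], "slide": [[0.21, -0.94, 0.4], [0.24, -0.93, 0.4], [0.27, -0.93, 0.4], [0.3, -0.92, 0.4], [0.33, -0.91, 0.4], [0.36, -0.9, 0.4], [0.39, -0.88, 0.4], [0.41, -0.87, 0.4], [0.44, -0.86, 0.4], [0.47, -0.84, 0.4]], "twist": [-0.264, -0.264, -0.264, -0.264, -0.264, -0.264, -0.264, -0.264, -0.264, -0.264]}
{"hand": [1, 1, 1, 1, 1, 1], "slide": [[0.49, -0.83, 0.4], [0.52, -0.81, 0.4], [0.55, -0.8, 0.4], [0.01, 0.02, 0.89], [0.01, 0.02, 0.89], [0.01, 0.02, 0.89]], "twist": [-0.264, -0.264, -0.264, 0.0, 0.0, 0.0]}
```

{"api": "play_rows", "payload": {
  "hand": [1, 1, 1, 1, 1, 1, 1, 1, 1, 1],
  "slide": [
    [-0.09, -0.96, 0.4],
    [-0.06, -0.96, 0.4],
    [-0.03, -0.96, 0.4],
    [0, -0.96, 0.4],
    [0.03, -0.96, 0.4],
    [0.06, -0.96, 0.4],
    [0.09, -0.96, 0.4],
    [0.12, -0.96, 0.4],
    [0.15, -0.95, 0.4],
    [0.18, -0.95, 0.4]
  ],
  "twist": [-0.26, -0.26, -0.26, -0.26, -0.26, -0.26, -0.26, -0.26, -0.26, -0.26]
}}

```text
t: 6.5
tcp_pos: [0.5517, 0.5391, 0.2972]
tcp_rot: [-3.126, 0.026, 3.037]
ft_force: [0.4, 0.6, 0.1]
width: 0.999
```

{"api": "play_rows", "payload": {
  "hand": [1, 1, 1, 1, 1, 1, 1, 1, 1, 1],
  "slide": [
    [0.21, -0.94, 0.4],
    [0.24, -0.93, 0.4],
    [0.27, -0.93, 0.4],
    [0.3, -0.92, 0.4],
    [0.33, -0.91, 0.4],
    [0.36, -0.9, 0.4],
    [0.39, -0.88, 0.4],
    [0.41, -0.87, 0.4],
    [0.44, -0.86, 0.4],
    [0.47, -0.84, 0.4]
  ],
  "twist": [-0.26, -0.26, -0.26, -0.26, -0.26, -0.26, -0.26, -0.26, -0.26, -0.26]
}}

```text
t: 7.5
tcp_pos: [0.476, 0.309, 0.2002]
tcp_rot: [-3.118, 0.02, -2.935]
ft_force: [0.2, -0.0, 1.1]
width: 1.0
```

{"api": "play_rows", "payload": {
  "hand": [1, 1, 1],
  "slide": [
    [0.49, -0.83, 0.4],
    [0.52, -0.81, 0.4],
    [0.55, -0.8, 0.4]
  ],
  "twist": [-0.3, -0.3, -0.3]
}}

```text
t: 7.8
tcp_pos: [0.4534, 0.2399, 0.1711]
tcp_rot: [-3.116, 0.018, -2.826]
ft_force: [-0.1, 0.0, -0.3]
width: 1.0
```

```bash
python3 - <<'E'
from h import *
show()
plan([((.460,.219,.093),.3316+np.pi)],1)
E
```

```text
t 7.8 q [ 0.449 -0.182  1.948 -0.029  1.361 -1.431] p [0.4534 0.2399 0.1711] rot [-3.116  0.018 -2.826] w 1.0 F [-0.1   0.01 -0.29] M [ 0.053 -0.015 -0.033]
tool x [-0.951 -0.31  -0.018] z [ 0.025 -0.019 -1.   ]
{"hand": [1, 1, 1, 1], "slide": [[0.02, -0.2, 0.79], [0.02, -0.2, 0.79], [0.02, -0.2, 0.79], [0.02, -0.2, 0.79]], "twist": [-0.034, -0.034, -0.034, -0.034]}
```

{"api": "play_rows", "payload": {
  "hand": [1, 1, 1, 1],
  "slide": [
    [0.08, -0.8, 0.4],
    [0, 0, 0.95],
    [0, 0, 0.95],
    [0, 0, 0.86]
  ],
  "twist": [-0.1, 0, 0, 0]
}}

```text
t: 8.2
tcp_pos: [0.46, 0.2193, 0.092]
tcp_rot: [-3.115, 0.018, -2.816]
ft_force: [0.2, 0.5, 0.5]
width: 1.001
```

{"api": "play_rows", "payload": {
  "hand": [0.3, 0.3, 0.3, 0.3, 0.3],
  "slide": [
    [0, 0, 0],
    [0, 0, 0],
    [0, 0, 0],
    [0, 0, 0],
    [0, 0, 0]
  ],
  "twist": [0, 0, 0, 0, 0],
  "newtons": 40
}}

```text
t: 8.7
tcp_pos: [0.4592, 0.2192, 0.0915]
tcp_rot: [-3.115, 0.014, -2.816]
ft_force: [-0.5, -0.1, -0.6]
width: 0.619
```

```bash
python3 - <<'E'
from h import *
show(); im,P=snap('side'); save(im,'grip1.png',1.5)
E
```

```text
t 8.7 q [ 0.407 -0.111  2.024 -0.029  1.217 -1.479] p [0.4592 0.2192 0.0915] rot [-3.115  0.014 -2.816] w 0.619 F [-0.47 -0.1  -0.56] M [0.054 0.025 0.026]
tool x [-0.947 -0.32  -0.014] z [ 0.021 -0.021 -1.   ]
```

View pics/grip1.png

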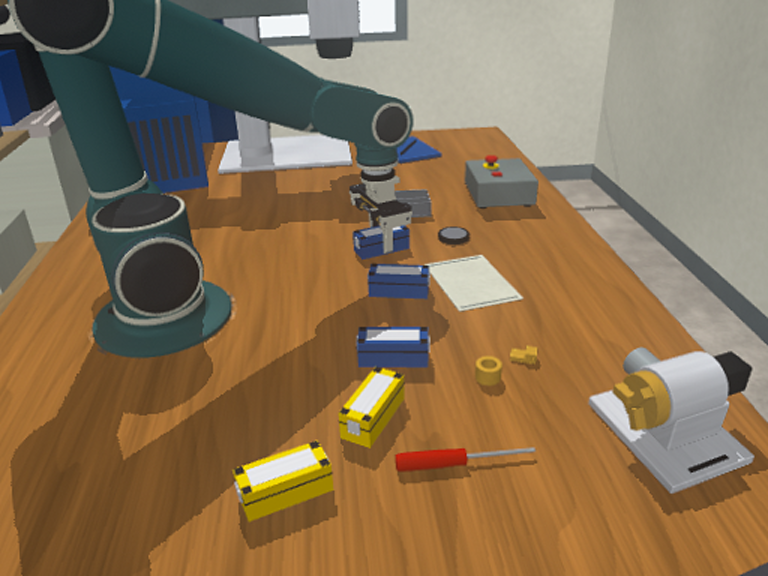

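{"api": "play_rows", "payload": {
  "hand": [0.3, 0.3, 0.3, 0.3, 0.3, 0.3],
  "slide": [
    [0, 0, 0],
    [0, 0, 0],
    [0, 0, 0],
    [0, 0, -0.6],
    [0, 0, -1],
    [0, 0, -1]
  ],
  "twist": [0, 0, 0, 0, 0, 0]
}}

```text
t: 9.35
tcp_pos: [0.4572, 0.2202, 0.1564]
tcp_rot: [-3.115, 0.011, -2.816]
ft_force: [0.2, 0.3, -6.1]
width: 0.542
```

```bash
python3 - <<'E'
from h import *
show()
E
```

```text
t 9.35 q [ 0.411 -0.18   1.971 -0.029  1.342 -1.479] p [0.4572 0.2202 0.1564] rot [-3.115  0.011 -2.816] w 0.542 F [ 0.23  0.29 -6.05] M [0.06  0.029 0.007]
tool x [-0.947 -0.32  -0.011] z [ 0.019 -0.022 -1.   ]
```

{"api": "play_rows", "payload": {
  "hand": [0.3, 0.3, 0.3, 0.3, 0.3, 0.3, 0.3],
  "slide": [
    [1, 0.1, -1],
    [1, 0.1, -1],
    [1, 0.1, -1],
    [1, 0.1, -1],
    [1, 0.1, -1],
    [1, 0.1, -1],
    [1, 0.1, -1]
  ],
  "twist": [0, 0, 0, 0, 0, 0, 0]
}}

```text
t: 10.05
tcp_pos: [0.2811, 0.1841, 0.3291]
tcp_rot: [-3.115, 0.012, -2.816]
ft_force: [-0.1, 0.4, -6.1]
width: 0.54
```

```bash
python3 - <<'E'
from h import *
show()
E
```

```text
t 10.05 q [ 0.522 -0.681  2.037 -0.029  1.779 -1.38 ] p [0.2811 0.1841 0.3291] rot [-3.115  0.012 -2.816] w 0.54 F [-0.09  0.41 -6.12] M [ 0.103  0.103 -0.019]
tool x [-0.947 -0.32  -0.012] z [ 0.02  -0.022 -1.   ]
```

{"api": "play_rows", "payload": {
  "hand": [0.3, 0.3, 0.3, 0.3, 0.3, 0.3, 0.3, 0.3, 0.3, 0.3],
  "slide": [
    [1, -0.1, 0],
    [1, 0, 0.3],
    [1, 0, 0.6],
    [1, 0, 0.6],
    [1, 0, 0.6],
    [1, 0, 0.6],
    [1, 0, 0.6],
    [1, 0, 0.6],
    [1, 0, 0.6],
    [1, 0, 0.6]
  ],
  "twist": [-1, -1, 0, 0, 0, 0, 0, 0, 0, 0]
}}

```text
t: 11.05
tcp_pos: [0.2063, 0.1569, 0.2169]
tcp_rot: [-3.102, -0.127, -2.581]
ft_force: [0.9, -0.3, -6.2]
width: 0.54
```

```bash
python3 - <<'E'
from h import *
show()
E
```

```text
t 11.05 q [ 0.583 -0.829  2.293 -0.038  1.805 -1.558] p [0.2063 0.1569 0.2169] rot [-3.102 -0.127 -2.581] w 0.54 F [ 0.87 -0.29 -6.18] M [ 0.143 -0.02   0.078]
tool x [-0.84  -0.528  0.127] z [-0.086 -0.101 -0.991]
```

{"api": "play_rows", "payload": {
  "hand": [0.3, 0.3, 0.3, 0.3, 0.3, 0.3, 0.3, 0.3],
  "slide": [
    [1, 0, 0.1],
    [1, 0, 0.1],
    [1, 0, 0.1],
    [1, 0, 0.2],
    [1, 0, 0.2],
    [1, 0, 0.2],
    [1, 0, 0.2],
    [1, 0, 0.2]
  ],
  "twist": [0, 0, 0, 0, 0, 0, 0, 0]
}}

```text
t: 11.85
tcp_pos: [0.1638, 0.1631, 0.216]
tcp_rot: [-3.079, -0.253, -2.587]
ft_force: [-0.0, 0.1, -5.3]
width: 0.54
```

```bash
python3 - <<'E'
from h import *
show()
E
```

```text
t 11.85 q [ 0.697 -0.829  2.303 -0.028  1.926 -1.442] p [0.1638 0.1631 0.216 ] rot [-3.079 -0.253 -2.587] w 0.54 F [-0.01  0.08 -5.34] M [ 0.26  -0.179  0.005]
tool x [-0.823 -0.51   0.25 ] z [-0.179 -0.184 -0.966]
```

{"api": "play_rows", "payload": {
  "hand": [0.3, 0.3, 0.3, 0.3, 0.3],
  "slide": [
    [1, -0.5, 0.2],
    [1, -0.5, 0.2],
    [1, -0.5, 0.2],
    [1, -0.5, 0.2],
    [1, -0.5, 0.2]
  ],
  "twist": [0, 0, 0, 0, 0]
}}

```text
t: 12.35
tcp_pos: [0.1806, 0.1166, 0.2266]
tcp_rot: [-3.067, -0.336, -2.593]
ft_force: [-0.6, 0.4, -5.8]
width: 0.541
```

```bash
python3 - <<'E'
from h import *
M=[]
show()
for _ in range(6): 
    viewer.snapshot('top'); s=get_state(); M.append(np.r_[s['ft_force'],s['ft_torque']])
print(np.mean(M,0).round(3),np.std(M,0).round(3)); R=Ro.from_euler('xyz',s['tcp_rot']).as_matrix(); print('tool M',(R.T@np.mean(M,0)[3:]).round(3),s['t'])
E
```

```text
t 12.35 q [ 0.535 -0.829  2.295 -0.088  2.009 -1.621] p [0.1806 0.1166 0.2266] rot [-3.067 -0.336 -2.593] w 0.541 F [-0.61  0.38 -5.83] M [ 0.373 -0.246  0.081]
tool x [-0.805 -0.493  0.33 ] z [-0.242 -0.235 -0.941]
[-3.470e-01  1.000e-03 -5.616e+00  3.650e-01 -2.670e-01  8.000e-03] [0.465 0.424 0.735 0.045 0.036 0.036]
tool M [-0.16  -0.422 -0.033] 12.65
```

```bash
cat >> h.py <<'E'
def tw(legs,hand=0.3,nr=13):
    """legs: (pos,twist total); nr rows each"""
    s=get_state(); p=np.array(s['tcp_pos']); R=Ro.from_euler('xyz',s['tcp_rot']).as_matrix()
    for pos,t in legs:
        d=np.array(pos)-p; n=nr; S=[]
        for k in range(n): S.append((R.T@(d/n)/.025).round(2).tolist()); R=R@Ro.from_euler('z',t/n).as_matrix()
        print(round(t/n/.12,3),n,json.dumps(S)); p=np.array(pos)
def meas(k=6):
    M=[]
    for _ in range(k):
        viewer.snapshot('top'); s=get_state(); M.append(np.r_[s['ft_force'],s['ft_torque']])
    R=Ro.from_euler('xyz',s['tcp_rot']).as_matrix()
    print('MEAS F',np.mean(M,0)[:3].round(2),'M world',np.mean(M,0)[3:].round(3),'M tool',(R.T@np.mean(M,0)[3:]).round(3),'elev',np.degrees(np.arcsin(R[2,0])).round(1))
E
python3 - <<'E'
from h import *
tw([((.30,.26,.30),1.56),((.42,.39,.34),1.56),((.54,.51,.36),-1.56),((.66,.63,.37),-1.56)])
E
```

```text
1.0 13 [[-0.44, 0.15, -0.41], [-0.42, 0.2, -0.41], [-0.39, 0.25, -0.41], [-0.36, 0.3, -0.41], [-0.32, 0.34, -0.41], [-0.28, 0.37, -0.41], [-0.23, 0.4, -0.41], [-0.18, 0.43, -0.41], [-0.13, 0.45, -0.41], [-0.07, 0.46, -0.41], [-0.02, 0.46, -0.41], [0.04, 0.46, -0.41], [0.09, 0.45, -0.41]]
1.0 13 [[0.12, 0.46, -0.3], [0.18, 0.44, -0.3], [0.23, 0.41, -0.3], [0.27, 0.38, -0.3], [0.32, 0.35, -0.3], [0.36, 0.31, -0.3], [0.39, 0.26, -0.3], [0.42, 0.21, -0.3], [0.44, 0.16, -0.3], [0.46, 0.11, -0.3], [0.47, 0.05, -0.3], [0.47, -0.0, -0.3], [0.47, -0.06, -0.3]]
-1.0 13 [[0.46, -0.1, -0.23], [0.47, -0.04, -0.23], [0.47, 0.02, -0.23], [0.47, 0.07, -0.23], [0.45, 0.13, -0.23], [0.43, 0.18, -0.23], [0.41, 0.23, -0.23], [0.38, 0.28, -0.23], [0.34, 0.32, -0.23], [0.3, 0.36, -0.23], [0.26, 0.4, -0.23], [0.21, 0.42, -0.23], [0.15, 0.45, -0.23]]
-1.0 13 [[0.1, 0.47, -0.2], [0.05, 0.48, -0.2], [-0.01, 0.48, -0.2], [-0.07, 0.48, -0.2], [-0.13, 0.46, -0.2], [-0.18, 0.45, -0.2], [-0.23, 0.42, -0.2], [-0.28, 0.39, -0.2], [-0.33, 0.35, -0.2], [-0.37, 0.31, -0.2], [-0.4, 0.27, -0.2], [-0.43, 0.22, -0.2], [-0.45, 0.16, -0.2]]
```

{"api": "play_rows", "payload": {
  "hand": [0.3, 0.3, 0.3, 0.3, 0.3, 0.3, 0.3],
  "slide": [
    [-0.44, 0.15, -0.41],
    [-0.42, 0.2, -0.41],
    [-0.39, 0.25, -0.41],
    [-0.36, 0.3, -0.41],
    [-0.32, 0.34, -0.41],
    [-0.28, 0.37, -0.41],
    [-0.23, 0.4, -0.41]
  ],
  "twist": [1, 1, 1, 1, 1, 1, 1]
}}

```text
t: 13.35
tcp_pos: [0.2456, 0.195, 0.2668]
tcp_rot: [-2.84, -0.166, 2.834]
ft_force: [-0.2, -0.0, -5.9]
width: 0.538
```

{"api": "play_rows", "payload": {
  "hand": [0.3, 0.3, 0.3, 0.3, 0.3, 0.3],
  "slide": [
    [-0.18, 0.43, -0.41],
    [-0.13, 0.45, -0.41],
    [-0.07, 0.46, -0.41],
    [-0.02, 0.46, -0.41],
    [0.04, 0.46, -0.41],
    [0.09, 0.45, -0.41]
  ],
  "twist": [1, 1, 1, 1, 1, 1]
}}

```text
t: 13.95
tcp_pos: [0.301, 0.2609, 0.3015]
tcp_rot: [-2.805, 0.068, 2.151]
ft_force: [0.2, -0.2, -5.1]
width: 0.539
```

```bash
python3 - <<'E'
from h import *
show();meas()
E
```

```text
t 13.95 q [ 0.669 -0.335  1.879 -0.037  1.939  0.094] p [0.301  0.2609 0.3015] rot [-2.805  0.068  2.151] w 0.539 F [ 0.15 -0.21 -5.09] M [ 0.387 -0.265 -0.008]
tool x [-0.547  0.835 -0.068] z [-0.241 -0.235 -0.942]
MEAS F [-0.07 -0.31 -5.5 ] M world [ 0.315 -0.254  0.01 ] M tool [-0.386  0.12  -0.025] elev -3.8
```

{"api": "play_rows", "payload": {
  "hand": [0.3, 0.3, 0.3, 0.3, 0.3, 0.3, 0.3],
  "slide": [
    [0.12, 0.46, -0.3],
    [0.18, 0.44, -0.3],
    [0.23, 0.41, -0.3],
    [0.27, 0.38, -0.3],
    [0.32, 0.35, -0.3],
    [0.36, 0.31, -0.3],
    [0.39, 0.26, -0.3]
  ],
  "twist": [1, 1, 1, 1, 1, 1, 1]
}}

```text
t: 14.95
tcp_pos: [0.3656, 0.3302, 0.3232]
tcp_rot: [-2.964, 0.295, 1.326]
ft_force: [1.1, -0.4, -6.1]
width: 0.54
```

{"api": "play_rows", "payload": {
  "hand": [0.3, 0.3, 0.3, 0.3, 0.3, 0.3],
  "slide": [
    [0.42, 0.21, -0.3],
    [0.44, 0.16, -0.3],
    [0.46, 0.11, -0.3],
    [0.47, 0.05, -0.3],
    [0.47, 0, -0.3],
    [0.47, -0.06, -0.3]
  ],
  "twist": [1, 1, 1, 1, 1, 1]
}}

```text
t: 15.55
tcp_pos: [0.4211, 0.3901, 0.3419]
tcp_rot: [3.073, 0.337, 0.568]
ft_force: [-0.1, 0.5, -5.1]
width: 0.534
```

```bash
python3 - <<'E'
from h import *
show();meas()
E
```

```text
t 15.55 q [ 0.711  0.051  1.468 -0.023  1.965  1.697] p [0.4211 0.3901 0.3419] rot [3.073 0.337 0.568] w 0.534 F [-0.13  0.47 -5.07] M [ 0.256 -0.196 -0.011]
tool x [ 0.796  0.508 -0.33 ] z [-0.241 -0.235 -0.942]
MEAS F [-0.37 -0.34 -5.66] M world [ 0.234 -0.123 -0.013] M tool [ 0.126  0.231 -0.015] elev -19.3
```

{"api": "play_rows", "payload": {
  "hand": [0.3, 0.3, 0.3, 0.3, 0.3, 0.3, 0.3],
  "slide": [
    [0.46, -0.1, -0.23],
    [0.47, -0.04, -0.23],
    [0.47, 0.02, -0.23],
    [0.47, 0.07, -0.23],
    [0.45, 0.13, -0.23],
    [0.43, 0.18, -0.23],
    [0.41, 0.23, -0.23]
  ],
  "twist": [-1, -1, -1, -1, -1, -1, -1]
}}

```text
t: 16.55
tcp_pos: [0.4854, 0.4545, 0.3523]
tcp_rot: [-2.927, 0.269, 1.459]
ft_force: [-0.3, 0.2, -5.7]
width: 0.536
```

{"api": "play_rows", "payload": {
  "hand": [0.3, 0.3, 0.3, 0.3, 0.3, 0.3],
  "slide": [
    [0.38, 0.28, -0.23],
    [0.34, 0.32, -0.23],
    [0.3, 0.36, -0.23],
    [0.26, 0.4, -0.23],
    [0.21, 0.42, -0.23],
    [0.15, 0.45, -0.23]
  ],
  "twist": [-1, -1, -1, -1, -1, -1]
}}

```text
t: 17.15
tcp_pos: [0.5407, 0.5099, 0.361]
tcp_rot: [-2.804, 0.065, 2.161]
ft_force: [-0.1, 0.4, -5.3]
width: 0.541
```

```bash
python3 - <<'E'
from h import *
show();meas(8)
E
```

```text
t 17.15 q [ 0.726  0.428  0.996 -0.018  2.061  0.141] p [0.5407 0.5099 0.361 ] rot [-2.804  0.065  2.161] w 0.541 F [-0.14  0.37 -5.34] M [ 0.196 -0.363 -0.051]
tool x [-0.556  0.829 -0.065] z [-0.241 -0.235 -0.942]
MEAS F [ 0.05  0.32 -5.14] M world [ 0.215 -0.36  -0.015] M tool [-0.417 -0.003  0.047] elev -3.9
```

{"api": "play_rows", "payload": {
  "hand": [0.3, 0.3, 0.3, 0.3, 0.3, 0.3, 0.3],
  "slide": [
    [0.1, 0.47, -0.2],
    [0.05, 0.48, -0.2],
    [-0.01, 0.48, -0.2],
    [-0.07, 0.48, -0.2],
    [-0.13, 0.46, -0.2],
    [-0.18, 0.45, -0.2],
    [-0.23, 0.42, -0.2]
  ],
  "twist": [-1, -1, -1, -1, -1, -1, -1]
}}

```text
t: 18.25
tcp_pos: [0.6051, 0.5745, 0.3658]
tcp_rot: [-2.864, -0.203, 2.958]
ft_force: [-0.4, -0.6, -6.2]
width: 0.537
```

{"api": "play_rows", "payload": {
  "hand": [0.3, 0.3, 0.3, 0.3, 0.3, 0.3],
  "slide": [
    [-0.28, 0.39, -0.2],
    [-0.33, 0.35, -0.2],
    [-0.37, 0.31, -0.2],
    [-0.4, 0.27, -0.2],
    [-0.43, 0.22, -0.2],
    [-0.45, 0.16, -0.2]
  ],
  "twist": [-1, -1, -1, -1, -1, -1]
}}

```text
t: 18.85
tcp_pos: [0.6601, 0.6295, 0.3703]
tcp_rot: [-3.068, -0.335, -2.588]
ft_force: [1.6, 0.2, -4.5]
width: 0.537
```

```bash
python3 - <<'E'
from h import *
show();meas(6)
E
```

```text
t 18.85 q [ 0.737  1.019  0.101 -0.017  2.364 -1.41 ] p [0.6601 0.6295 0.3703] rot [-3.068 -0.335 -2.588] w 0.537 F [ 1.56  0.17 -4.47] M [ 0.366 -0.298  0.011]
tool x [-0.804 -0.496  0.329] z [-0.24  -0.234 -0.942]
MEAS F [-0.01  0.11 -5.68] M world [ 0.369 -0.276  0.01 ] M tool [-0.16  -0.431 -0.034] elev 19.2
```

{"api": "play_rows", "payload": {
  "hand": [0.3, 0.3, 0.3, 0.3, 0.3, 0.3, 0.3],
  "slide": [
    [0, 0, 0],
    [0, 0, 0],
    [0, 0, 0],
    [0, 0, 0],
    [0, 0, 0],
    [0, 0, 0],
    [0, 0, 0]
  ],
  "twist": [1, 1, 1, 1, 1, 1, 1]
}}

```text
t: 19.85
tcp_pos: [0.6595, 0.6289, 0.3715]
tcp_rot: [-2.841, -0.165, 2.831]
ft_force: [-0.6, -0.5, -5.4]
width: 0.538
```

{"api": "play_rows", "payload": {
  "hand": [0.3, 0.3, 0.3, 0.3, 0.3, 0.3],
  "slide": [
    [0, 0, 0],
    [0, 0, 0],
    [0, 0, 0],
    [0, 0, 0],
    [0, 0, 0],
    [0, 0, 0]
  ],
  "twist": [1, 1, 1, 1, 1, 1]
}}

```text
t: 20.45
tcp_pos: [0.6595, 0.6289, 0.3715]
tcp_rot: [-2.807, 0.069, 2.147]
ft_force: [-0.8, 0.7, -5.6]
width: 0.535
```

```bash
python3 - <<'E'
from h import *
show();meas(8)
E
```

```text
t 20.45 q [ 0.737  1.013  0.108 -0.017  2.362  0.161] p [0.6595 0.6289 0.3715] rot [-2.807  0.069  2.147] w 0.535 F [-0.77  0.66 -5.59] M [ 0.416 -0.296 -0.008]
tool x [-0.544  0.836 -0.069] z [-0.24  -0.234 -0.942]
MEAS F [-0.08 -0.22 -5.31] M world [ 0.347 -0.255 -0.011] M tool [-0.403  0.153 -0.013] elev -3.8
```

{"api": "play_rows", "payload": {
  "hand": [0.3, 0.3, 0.3, 0.3, 0.3, 0.3, 0.3, 0.3],
  "slide": [
    [0.2, 1, -0.4],
    [0.2, 1, -0.4],
    [0.2, 1, -0.4],
    [0.2, 1, -0.4],
    [0.2, 1, -0.4],
    [0.2, 1, -0.3],
    [0.2, 1, -0.3],
    [0.2, 1, -0.3]
  ],
  "twist": [0, 0, 0, 0, 0, 0, 0, 0]
}}

```text
t: 21.65
tcp_pos: [0.692, 0.6621, 0.3132]
tcp_rot: [-2.914, 0.047, 2.149]
ft_force: [0.4, -0.8, -5.1]
width: 0.535
```

```bash
python3 - <<'E'
from h import *
show()
E
```

```text
t 21.65 q [ 0.739  1.086  0.073 -0.011  2.215  0.16 ] p [0.692  0.6621 0.3132] rot [-2.914  0.047  2.149] w 0.535 F [ 0.43 -0.84 -5.07] M [ 0.296 -0.152 -0.023]
tool x [-0.546  0.837 -0.047] z [-0.164 -0.162 -0.973]
```

{"api": "play_rows", "payload": {
  "hand": [0.3, 0.3, 0.3, 0.3, 0.3, 0.3, 0.3, 0.3, 0.3, 0.3],
  "slide": [
    [0.2, 1, -0.7],
    [0.2, 1, -0.7],
    [0.2, 1, -0.7],
    [0.2, 1, -0.6],
    [0.2, 1, -0.6],
    [0.2, 1, -0.6],
    [0.2, 1, -0.5],
    [0.2, 1, -0.5],
    [0.2, 1, -0.5],
    [0.2, 1, -0.5]
  ],
  "twist": [0, 0, 0, 0, 0, 0, 0, 0, 0, 0]
}}

```text
t: 22.65
tcp_pos: [0.712, 0.6836, 0.3277]
tcp_rot: [-3.084, 0.015, 2.144]
ft_force: [-0.4, -0.1, -6.1]
width: 0.537
```

```bash
python3 - <<'E'
from h import *
show()
E
```

```text
t 22.65 q [ 0.74   1.066  0.074 -0.005  2.062  0.165] p [0.712  0.6836 0.3277] rot [-3.084  0.015  2.144] w 0.537 F [-0.36 -0.09 -6.06] M [ 0.11  -0.021  0.019]
tool x [-0.542  0.84  -0.015] z [-0.041 -0.044 -0.998]
```

{"api": "play_rows", "payload": {
  "hand": [0.3, 0.3, 0.3],
  "slide": [
    [0.2, 1, -0.5],
    [0.2, 1, -0.5],
    [0.2, 1, -0.5]
  ],
  "twist": [0, 0, 0]
}}

```text
t: 22.95
tcp_pos: [0.7176, 0.6897, 0.3349]
tcp_rot: [-3.135, 0.005, 2.144]
ft_force: [0.7, -0.6, -6.2]
width: 0.535
```

```bash
python3 - <<'E'
from h import *
show()
tw([((.634,.044,.233),0)],nr=28)
E
```

```text
t 22.95 q [ 0.741  1.058  0.073 -0.004  2.018  0.166] p [0.7176 0.6897 0.3349] rot [-3.135  0.005  2.144] w 0.535 F [ 0.73 -0.55 -6.24] M [-0.021  0.006 -0.089]
tool x [-0.542  0.84  -0.005] z [-0.003 -0.008 -1.   ]
0.0 28 [[-0.71, -0.6, 0.15], [-0.71, -0.6, 0.15], [-0.71, -0.6, 0.15], [-0.71, -0.6, 0.15], [-0.71, -0.6, 0.15], [-0.71, -0.6, 0.15], [-0.71, -0.6, 0.15], [-0.71, -0.6, 0.15], [-0.71, -0.6, 0.15], [-0.71, -0.6, 0.15], [-0.71, -0.6, 0.15], [-0.71, -0.6, 0.15], [-0.71, -0.6, 0.15], [-0.71, -0.6, 0.15], [-0.71, -0.6, 0.15], [-0.71, -0.6, 0.15], [-0.71, -0.6, 0.15], [-0.71, -0.6, 0.15], [-0.71, -0.6, 0.15], [-0.71, -0.6, 0.15], [-0.71, -0.6, 0.15], [-0.71, -0.6, 0.15], [-0.71, -0.6, 0.15], [-0.71, -0.6, 0.15], [-0.71, -0.6, 0.15], [-0.71, -0.6, 0.15], [-0.71, -0.6, 0.15], [-0.71, -0.6, 0.15]]
```

{"api": "play_rows", "payload": {
  "hand": [0.3, 0.3, 0.3, 0.3, 0.3, 0.3, 0.3, 0.3, 0.3, 0.3],
  "slide": [
    [-0.7, -0.6, 0],
    [-0.7, -0.6, 0.1],
    [-0.7, -0.6, 0.1],
    [-0.7, -0.6, 0.1],
    [-0.7, -0.6, 0.1],
    [-0.7, -0.6, 0.1],
    [-0.7, -0.6, 0.1],
    [-0.7, -0.6, 0.1],
    [-0.7, -0.6, 0.1],
    [-0.7, -0.6, 0.1]
  ],
  "twist": [0, 0, 0, 0, 0, 0, 0, 0, 0, 0]
}}

```text
t: 23.95
tcp_pos: [0.6874, 0.466, 0.3151]
tcp_rot: [-3.135, 0.005, 2.144]
ft_force: [0.1, 0.0, -4.6]
width: 0.541
```

{"api": "play_rows", "payload": {
  "hand": [0.3, 0.3, 0.3, 0.3, 0.3, 0.3, 0.3, 0.3, 0.3, 0.3],
  "slide": [
    [-0.7, -0.6, 0.15],
    [-0.7, -0.6, 0.15],
    [-0.7, -0.6, 0.15],
    [-0.7, -0.6, 0.15],
    [-0.7, -0.6, 0.15],
    [-0.7, -0.6, 0.15],
    [-0.7, -0.6, 0.15],
    [-0.7, -0.6, 0.15],
    [-0.7, -0.6, 0.15],
    [-0.7, -0.6, 0.15]
  ],
  "twist": [0, 0, 0, 0, 0, 0, 0, 0, 0, 0]
}}

```text
t: 24.95
tcp_pos: [0.6561, 0.2374, 0.2798]
tcp_rot: [-3.135, 0.005, 2.144]
ft_force: [-0.2, 0.2, -5.7]
width: 0.539
```

```bash
python3 - <<'E'
from h import *
show()
tw([((.634,.044,.233),0)],nr=9)
E
```

```text
t 24.95 q [ 0.313  0.174  1.414 -0.007  1.558 -0.26 ] p [0.6561 0.2374 0.2798] rot [-3.135  0.005  2.144] w 0.539 F [-0.16  0.24 -5.69] M [-0.012  0.021  0.005]
tool x [-0.542  0.84  -0.005] z [-0.003 -0.008 -1.   ]
0.0 9 [[-0.67, -0.55, 0.22], [-0.67, -0.55, 0.22], [-0.67, -0.55, 0.22], [-0.67, -0.55, 0.22], [-0.67, -0.55, 0.22], [-0.67, -0.55, 0.22], [-0.67, -0.55, 0.22], [-0.67, -0.55, 0.22], [-0.67, -0.55, 0.22]]
```

{"api": "play_rows", "payload": {
  "hand": [0.3, 0.3, 0.3, 0.3, 0.3, 0.3, 0.3, 0.3, 0.3, 0.3],
  "slide": [
    [-0.67, -0.55, 0.22],
    [-0.67, -0.55, 0.22],
    [-0.67, -0.55, 0.22],
    [-0.67, -0.55, 0.22],
    [-0.67, -0.55, 0.22],
    [-0.67, -0.55, 0.22],
    [-0.67, -0.55, 0.22],
    [-0.67, -0.55, 0.22],
    [-0.67, -0.55, 0.22],
    [0, 0, 0]
  ],
  "twist": [0, 0, 0, 0, 0, 0, 0, 0, 0, 0]
}}

```text
t: 25.95
tcp_pos: [0.6333, 0.0416, 0.2307]
tcp_rot: [-3.132, 0.005, 2.142]
ft_force: [-0.7, -0.9, -5.0]
width: 0.535
```

```bash
python3 - <<'E'
from h import *
show()
im,P=snap('side'); save(im[60:260,180:420],'end_s.png',3)
it,Q=snap('top'); save(it,'end_t.png',1.5)
# visible case side points in the side view: blue above z .1 near the sheet
h=cv2.cvtColor(im,cv2.COLOR_RGB2HSV); m=(h[...,0]>105)&(h[...,0]<130)&(h[...,1]>120)&(P[...,2]>.1)&(P[...,2]<.3)&(abs(P[...,0]-.634)<.12)&(abs(P[...,1]-.044)<.12)
q=P[m]; print(len(q),q.min(0).round(3),q.max(0).round(3))
# image slope: bottom edge of the case, z as a function of the long axis
ax=np.array([-.542,.84]); s=(q[:,:2]-[.634,.044])@ax
print('long extent',s.min().round(3),s.max().round(3))
for a,b in((-.06,-.03),(-.03,0),(0,.03),(.03,.06)):
    k=(s>a)&(s<b)
    if k.sum()>5: print(a,k.sum(),np.percentile(q[k,2],[1,99]).round(4))
E
```

```text
t 25.95 q [ 0.028  0.06   1.619 -0.009  1.469 -0.541] p [0.6333 0.0416 0.2307] rot [-3.132  0.005  2.142] w 0.535 F [-0.65 -0.88 -5.02] M [ 0.061  0.014 -0.002]
tool x [-0.54   0.841 -0.005] z [-0.005 -0.009 -1.   ]
337 [ 0.583 -0.024  0.139] [0.686 0.083 0.191]
long extent -0.066 0.056
-0.06 110 [0.1395 0.1894]
-0.03 73 [0.1397 0.1894]
0 36 [0.1395 0.1905]
0.03 71 [0.1414 0.1887]
```

View pics/end_s.png

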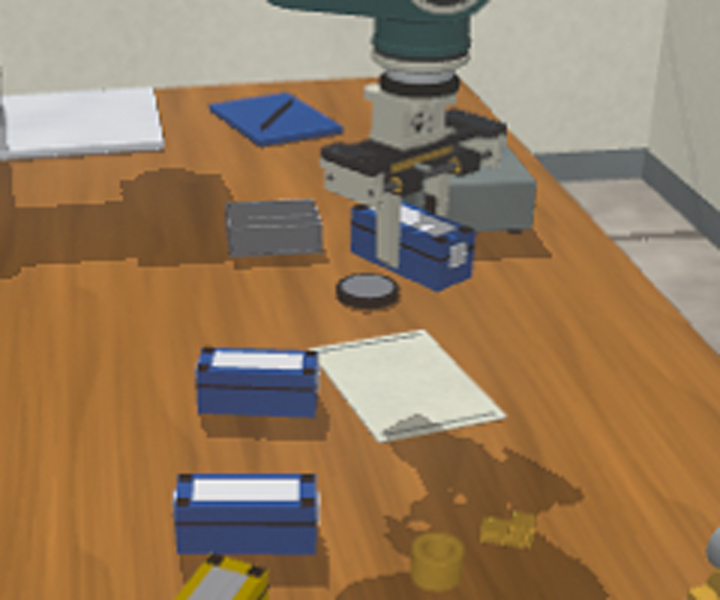

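View pics/end_t.png

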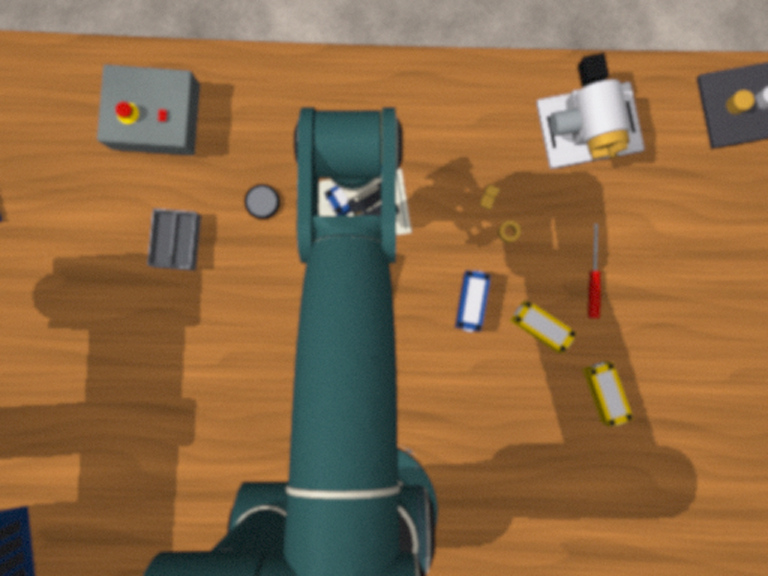

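```bash
python3 -c "
from h import *
show(); print(ticket.finish_job())"
```

```text
t 26.05 q [ 0.031  0.06   1.617 -0.008  1.469 -0.54 ] p [0.6337 0.0436 0.2316] rot [-3.134  0.005  2.143] w 0.535 F [ 0.85  0.1  -4.77] M [ 0.087  0.043 -0.037]
tool x [-0.541  0.841 -0.005] z [-0.004 -0.008 -1.   ]
the job is handed in; nothing more can be done
None
```

The first case I picked up, the leftmost blue one, is the one that rattles. It is now held level over the middle of the white sheet, and the job is handed in at 26 s of the 72 s limit.

**How I rocked it:** The moves allow no tilt, so I tipped the tool by pushing the arm against its inner reach limit. I then turned the case half round and back, which put one end 19° up, then the other, then the first again. Pushing against the outer reach limit brought the tool level.

**Evidence that it rattles:** With the case nearly level, the moment about the jaws depended on which end had been up before. It read +0.12 Nm and +0.15 Nm after the first end, and 0.00 Nm after the other. A loose ball should shift it by about 0.14 Nm, and a fixed load should not shift it at all. I did not see distinct knocks. A constant moment offset of about −0.1 Nm also remained, which I did not explain.

**Last checks:**
- **Level:** the tool is within 0.5° of vertical, and the case's underside is level to within 2 mm along its length.
- **Height:** the underside is about 14 cm above the bench and the case's centre about 16.5 cm.
- **Position:** the tool is within 1 mm of the sheet's centre, and the case sits about 5 mm off along its length.
- **Grip:** it is held at 40 N.

I did not touch the other two blue cases, because the rattling one came up first. I did not touch the yellow look-alikes or the other things on the bench either. In the last pictures everything in view stands where it did, though the arm hides the middle blue case in the top view.

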